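# Keyed spacer and lock collar onto a lift-arm post

### The arm

A 6-joint arm with a two-finger parallel gripper is mounted at the origin on the work surface. World frame = base frame: x ahead of the robot, y to its left, z up, the work surface at z = 0. Lengths are in m, angles in rad, forces in N, time in s.
With the tool pointing down it reaches from about 0.35 to 0.975 m from the base axis. Payload 17.4 kg.
Tool frame: the origin (TCP) lies midway between the tips of the shut fingers; the grasp point (between the pads) lies ctrl.pinch_z behind it (ctrl.pinch_z is the distance from the TCP to the grasp point, in m); y points along the fingers, z is the direction in which the jaws open and shut, and the axes are right-handed (so a half turn about y gives the same grasp; the last joint's range is limited). The gripper opens to 85 mm and grips with 20 to 120 N. Pads are 22 mm wide; open, the fingers measure 114 mm over their backs; the gripper's body (76 mm by 85 mm) begins 54 mm behind the grasp point. The pads swing forward as they close: fully open they stand 13 mm farther back than shut.
Start: joints at [-1.176, 0.116, 1.442, -0, 1.584, -0.038], TCP at [0.283, -0.613, 0.231] pointing down, gripper open.
Joint ranges: [-2.83, 2.83], [-0.83, 2.19], [0.07, 2.5], [-1.14, 4.28], [0.01, 3], [-2.97, 2.97]. Speed limits (rad/s): [1.89, 1.89, 2.22, 3.14, 3.14, 3.14].

### API

Orientations are given as a rotation vector (axis times angle).
In Python, from plant import readout, imaging, ticket, ctrl gives the robot as it stands.
- The arm moves only by the tool step_arm, never from a script. Its argument "deltas" is a list of rows, each a list of 7 numbers: the opening, from 0 (shut) to 1 (fully open), then the shift along the world's x, y, z in mm, then the turn, a rotation vector about the world's x, y, z in rad. A call has 1 to 12 rows; each row shifts and turns the pose as measured when the row begins; what a row does not reach is not made up. A row lasts 1/8 s, in which the tool goes at most 62.5 mm and 10.7 degrees, less where a joint would pass 70% of its speed; a pose out of reach is approached as far as the arm can. A call is refused whole if a number of a shift passes 62.5 or a number of a turn 0.188, either way. A call with a gripper value outside its range is refused whole. The fingers move at their own pace and stop on an object; "squeeze" is the grip in N (left out, the last holds). Time passes only in rows, so rows that do not move let the fingers close. It gives the time, the measured TCP pose, the force and the opening at its end, in the units of the state.
- readout.get_obs(): the state, without advancing time (a new reading comes with each control period).
- imaging.capture(name): name is "scene" or "top" or "wrist"; returns a dict with "image" (420x560x3 uint8, red, green, blue), "z_map" (420x560 float32, m along the optical axis (not along the pixel's ray), 0 where there is no reading), "fovy" (degrees; the focal length in pixels is half the picture's height over the tangent of half this angle, whatever the lens; pixels are square), "cx", "cy" (the principal point, pixels), "world_from_camera" (4x4, takes a point from camera to world coordinates); the wrist camera has in their place "mount" (4x4, takes a point from camera to tool coordinates, whose origin is the TCP and whose axes are the tool frame's). Camera axes: x right, y down, z forward; pixel columns grow to the right and rows downward; lengths in m; the calibration is good to about 2 mm. The wrist camera is an equidistant fisheye: a pixel r from the principal point sees the ray r / f radians off the axis. A picture is of the moment at which its call begins: read the wrist's pose just before it.
- ticket.hand_in(): hands the job in, once; it reports no verdict.
The state is a dict: "time": time; "qpos": joint angles; "joint_vel": joint speeds; "joint_torque": joint torques, N m; "tool_pos": TCP position; "tcp_rot": TCP orientation; "force": force on the tool from outside, world axes, zero at the start; "torque": the same for the moment, N m; "finger_gap": finger opening in m.
Only numpy, scipy, OpenCV 4.12 (cv2) and the standard library are available. Lean on these libraries where they do the work, as an engineer would, in place of code of your own. Each camera call takes 0.05 s, during which the arm holds its last target. There are 200 camera calls.

### The job

Put the blue keyed spacer over the dark steel post on the yellow lift-arm end, and then the red keyed collar on top of it: turn each so that its keyway meets the white key on the post, and let it down until the spacer lies flat on the yellow arm and the collar lies flat on the spacer. Leave the plain black ring, which has no keyway, where it is.

Things in the scene. Friction and masses are not known exactly. Their poses are not given: they have to be found in the camera images.
- post_foot (a point): Foot of the steel post, on its axis, on the flat top of the yellow lift-arm end (fixed; 120 mm wide, 40 mm high, 105 mm to its round nose at -x, 155 mm to +x). z up. Post 24 mm diameter, 62 mm tall, top 18 mm tapered to a 6 mm tip. White upright key, 8 mm wide, to 24 mm from the axis towards +x (away from the nose), 48 mm tall, ridged top. Place and yaw vary.
- spacer_mid (a point): Blue keyed spacer, loose, flat on the bench, 30 mm high, 0.1-0.25 kg. Point: bore axis, half-way up; z up. Through bore 32 mm; keyway 18 mm wide towards +x, to 28 mm from the axis. Grip the flat sides at y = -24 and +24 mm; outside x from -24 (round end) to 36 mm. Goes on the post with its +x along the post's +x, not reversed; play 4 mm, 12 degrees.
- collar_mid (a point): Red keyed collar, loose, flat on the bench: same plan, axes and fit as the blue spacer (48 mm over the flat sides, 32 mm bore, keyway towards +x) but 24 mm high, 0.08-0.2 kg. Point: bore axis, half-way up.
- plain_mid (a point): Plain round black ring, loose, 48 mm outside, 32 mm bore, 30 mm high, no keyway. Point: its centre. Not needed; stays where it lies. The three loose parts swap places between runs.
Things that resemble listed ones, but are neither listed nor needed, are in the scene too. What is meant by the part that bears collar_mid is not green, orange or turquoise, and is the larger of those in its own colour.

How it is judged:
By the outcome, as a careful person would: the job done as asked, in the order asked, and still so for the second after the job is handed in, with the robot touching nothing.
It also fails if it takes over 58 s, if anything falls off the work surface, if the arm or the gripper's body presses on something with over 40 N, if the wrist force passes 120 N, or if a joint passes its speed limit or range.

## Working session

There is one attempt and no reset: what is moved stays moved. The work goes in short steps, Python scripts to look and compute and a tool call to move; the robot and the scene stay as the last step left them, time stands still between calls to the robot, and variables do not carry over. Pictures are saved under pics/ and viewed, about 8 in all and at most 12, crops included, and the job is handed in when it is done.

Besides the shell and the picture viewer there is one more tool, called after "Call:" as name([rows], argument=value, ...), one row to a line, values as JSON. step_arm: Moves the arm, as the interface text tells. Its arguments: {"type":"object","properties":{"deltas":{"type":"array","items":{"type":"array","items":{"type":"number"}}},"squeeze":{"type":"number"}},"required":["deltas"]}

```bash
mkdir -p pics; cat > h.py <<'E'
import numpy as np, cv2
from scipy.spatial.transform import Rotation as R
from plant import readout, imaging, ticket, ctrl
def cap(n):
    c=imaging.capture(n); c['f']=210/np.tan(np.radians(c['fovy'])/2); return c
def cloud(c):
    v,u=np.mgrid[0:420,0:560]; z=c['z_map']
    P=np.stack([(u-c['cx'])/c['f']*z,(v-c['cy'])/c['f']*z,z],-1)
    T=c['world_from_camera']; W=P@T[:3,:3].T+T[:3,3]; W[z==0]=np.nan; return W
def ray(c,uv,h):
    uv=np.atleast_2d(uv).astype(float); T=c['world_from_camera']
    d=np.c_[(uv[:,0]-c['cx'])/c['f'],(uv[:,1]-c['cy'])/c['f'],np.ones(len(uv))]@T[:3,:3].T
    o=T[:3,3]; return o+d*((h-o[2])/d[:,2])[:,None]
E
python3 - <<'E'
from h import *
o=readout.get_obs(); print({k:np.round(v,3) for k,v in o.items()}, ctrl.pinch_z)
for n in('top','scene'):
    c=cap(n); np.savez(n+'.npz',**c)
    cv2.imwrite(f'pics/{n}0.png',c['image'][...,::-1]); print(n,c['world_from_camera'].round(3),c['f'],c['cx'],c['cy'])
E
```

```text
{'time': np.float64(0.0), 'qpos': array([-1.176,  0.117,  1.442, -0.   ,  1.584, -0.038]), 'joint_vel': array([-0.001,  0.   ,  0.001,  0.001, -0.001, -0.002]), 'joint_torque': array([-3.0000e-03, -7.3198e+01, -6.3249e+01, -0.0000e+00,  6.0000e-03,
       -0.0000e+00]), 'tool_pos': array([ 0.283, -0.613,  0.231]), 'tcp_rot': array([-0.436,  1.983, -1.981]), 'force': array([ 1.041, -0.02 ,  0.497]), 'torque': array([-0.019, -0.06 , -0.027]), 'finger_gap': np.float64(0.085)} 0.0187
top [[-0.018 -0.989  0.148  0.42 ]
 [-1.     0.021  0.021 -0.064]
 [-0.024 -0.148 -0.989  1.2  ]
 [ 0.     0.     0.     1.   ]] 494.67874127238815 281.0702959665832 201.59252114051844
scene [[ 0.499  0.581 -0.644  1.2  ]
 [ 0.867 -0.324  0.379 -0.406]
 [ 0.011 -0.747 -0.665  0.696]
 [ 0.     0.     0.     1.   ]] 446.8824929236049 279.81156220315046 212.52375022886682
```

View pics/top0.png

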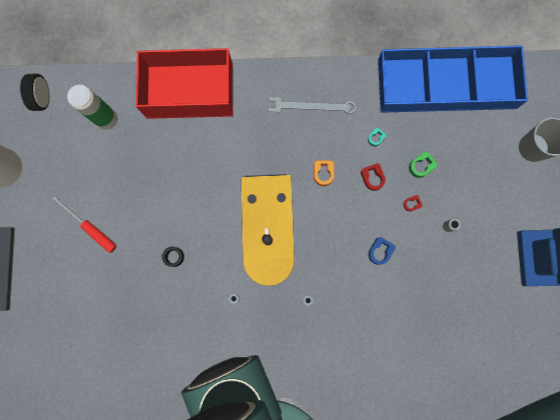

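View pics/scene0.png

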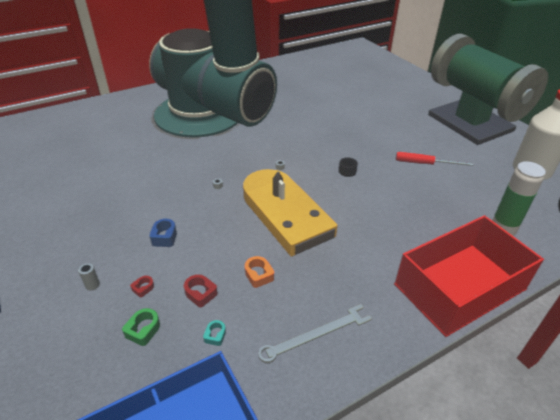

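Candidates for the collar in the top view are red (373,177), small red (413,203), orange (324,173), green (424,165) and turquoise (377,137). The larger red, at (373,177), fits the description. I'll confirm it in a crop while measuring.

```bash
cat > meas.py <<'E'
from h import *
def masks(img):
    h=cv2.cvtColor(img,cv2.COLOR_RGB2HSV); H,S,V=[h[...,i].astype(int) for i in range(3)]
    return {'red':((H<6)|(H>172))&(S>120)&(V>50),'blue':(H>100)&(H<125)&(S>130)&(V>40),'yel':(H>17)&(H<32)&(S>130)}
def part(c,m,box,h):
    # outer contour (top face + some side) and hole, on plane z=h
    x0,y0,x1,y1=box; k=np.zeros((420,560),np.uint8); k[y0:y1,x0:x1]=m[y0:y1,x0:x1]*255
    W=cloud(c); k[~(W[...,2]>h-0.008)]=0
    cs,hi=cv2.findContours(k,cv2.RETR_CCOMP,cv2.CHAIN_APPROX_NONE)
    i=max(range(len(cs)),key=lambda i:cv2.contourArea(cs[i])); 
    P=ray(c,cs[i][:,0,:],h)[:,:2]
    r=cv2.minAreaRect((P*1000).astype(np.float32)); 
    js=[j for j in range(len(cs)) if hi[0][j][3]==i]; 
    Hc=ray(c,cs[max(js,key=lambda j:cv2.contourArea(cs[j]))][:,0,:],h)[:,:2] if js else None
    return r,P,Hc
E
python3 - <<'E'
from meas import *
c=dict(np.load('top.npz')); m=masks(c['image']); W=cloud(c)
for n,b,h in(('red',(355,155,395,198),.024),('red',(400,190,425,215),.02),('blue',(362,230,402,272),.03)):
    x0,y0,x1,y1=b; z=W[y0:y1,x0:x1,2][m[n][y0:y1,x0:x1]]; print(n,'z pct',np.nanpercentile(z,[5,50,75,95]).round(4))
    r,P,H=part(c,m[n],b,h); print(np.round(r[0],1),np.round(r[1],1),round(r[2],1),'bore c',H is not None and (H.mean(0)*1000).round(1),'bbox',H is not None and np.round(cv2.minAreaRect((H*1000).astype(np.float32))[:3][0:2],1))
y=m['yel']; print('yel z',np.nanpercentile(W[y][:,2],[5,50,95]))
img=c['image'][...,::-1]
a=cv2.resize(img[150:275,350:440],None,fx=4.4,fy=4.4,interpolation=3); b=cv2.resize(img[170:290,230:305],None,fx=4.58,fy=4.58,interpolation=3)[:550]
hh=min(len(a),len(b)); cv2.imwrite('pics/crop.png',np.hstack([a[:hh],b[:hh]]))
E
```

```text
red z pct [0.0072 0.0233 0.0249 0.0278]
[ 651.5 -263.2] [59.6 48.3] 19.1 bore c [ 652.1 -263.6] bbox [[ 651.5 -263.2]
 [  47.8   33.7]]
red z pct [0.0055 0.0154 0.0171 0.0195]
[ 586.7 -353.1] [30.7 38.4] 19.8 bore c [ 587.3 -352.7] bbox [[ 587.5 -353.2]
 [  23.4   32.7]]
blue z pct [0.0138 0.0296 0.0311 0.0334]
[ 472.4 -270.5] [46.3 58.2] 56.7 bore c [ 471.5 -270.7] bbox [[ 471.1 -272.1]
 [  34.2   48.6]]
yel z [0.03504113 0.03966229 0.04347275]
```

View pics/crop.png

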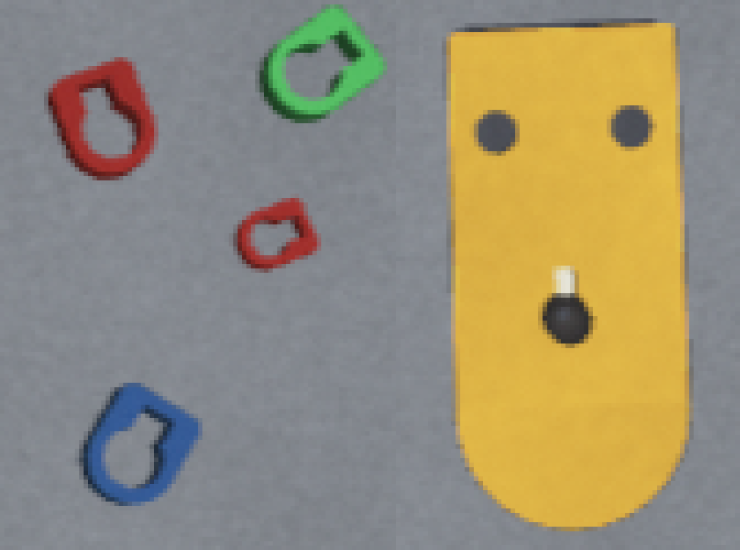

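The crop confirms the larger red collar, with its keyway up and slightly left. The blue spacer's keyway points up-right, and the white key on the post points up (image up is +x). Next: post pose and tool axes.

```bash
python3 - <<'E'
from meas import *
c=dict(np.load('top.npz')); m=masks(c['image']); W=cloud(c)
k=(m['yel']&(W[...,2]>.03)).astype(np.uint8)*255
cs,_=cv2.findContours(k,cv2.RETR_EXTERNAL,cv2.CHAIN_APPROX_NONE); q=max(cs,key=cv2.contourArea)
P=ray(c,q[:,0,:],.04)[:,:2]*1000; r=cv2.minAreaRect(P.astype(np.float32)); print('arm',r)
a=r[2] if r[1][0]>r[1][1] else r[2]-90
d=np.array([np.cos(np.radians(a)),np.sin(np.radians(a))]); print('yaw',a,'foot',np.array(r[0])-25*d)
# key: white pixels above arm ; post dark pixels
h=cv2.cvtColor(c['image'],cv2.COLOR_RGB2HSV); 
B=np.zeros((420,560),bool); B[222:250,255:282]=1
w=B&(h[...,1]<80)&(h[...,2]>150); dk=B&(h[...,2]<75)
v,u=np.nonzero(w); print('white',len(u),'xyz',np.nanmedian(W[w],0).round(4)); Q=ray(c,np.c_[u,v],.086); print('white ray .086',Q.mean(0))
v,u=np.nonzero(dk); print('dark',len(u),'n',np.nanmedian(W[dk],0).round(4), 'top', np.nanmax(W[dk][:,2]), W[dk&(W[...,2]>.085)].mean(0))
o=readout.get_obs(); print(R.from_rotvec(o['tcp_rot']).as_matrix().round(3))
E
```

```text
arm ((528.6314086914062, -5.420780181884766), (258.369140625, 118.02165222167969), 1.0354442596435547)
yaw 1.0354442596435547 foot [503.63549101  -5.87255338]
white 21 xyz [ 0.5209 -0.0069  0.0866]
white ray .086 [ 0.5210183 -0.0058767  0.086    ]
dark 71 n [ 0.5003 -0.0073  0.0924] top 0.10381616603336363 [ 0.50232433 -0.00678843  0.09328375]
[[-0.908 -0.     0.419]
 [-0.419  0.001 -0.908]
 [-0.    -1.    -0.001]]
```

Call:
step_arm([
  [1, 27.5, 48.6, -15, 0, 0, -0.145],
  [1, 27.5, 48.6, -15, 0, 0, -0.145],
  [1, 27.5, 48.6, -15, 0, 0, -0.145],
  [1, 27.5, 48.6, -15, 0, 0, -0.145],
  [1, 27.5, 48.6, -15, 0, 0, -0.145],
  [1, 27.5, 48.6, -15, 0, 0, -0.145],
  [1, 27.5, 48.6, -15, 0, 0, -0.145],
  [1, 0, 0, 0, 0, 0, 0],
], squeeze=40)

```text
time: 1.1
tool_pos: [0.4779, -0.2607, 0.1193]
tcp_rot: [-0.594, -1.87, 1.864]
force: [-0.9, -1.0, 0.2]
finger_gap: 0.0856
```

```bash
cat > st.py <<'E'
from h import *
def st():
    o=readout.get_obs(); M=R.from_rotvec(o['tcp_rot']).as_matrix()
    print('t',round(float(o['time']),2),'tcp',(o['tool_pos']*1000).round(1),'jaw',np.degrees(np.arctan2(M[1,2],M[0,2])).round(1),'approach',M[:,1].round(4),'jawz',M[2,2].round(4),'F',np.round(o['force'],1),'gap',round(float(o['finger_gap']),4),'q',o['qpos'].round(2)); return o,M
E
python3 -c "
from st import *
o,M=st()
import sys
c=imaging.capture('wrist'); np.savez('w.npz',**c); cv2.imwrite('pics/w1.png',c['image'][...,::-1]); print(c['mount'].round(3),c['fovy'],c['cx'],c['cy'])"
```

```text
t 1.1 tcp [ 477.9 -260.7  119.3] jaw -125.4 approach [-0.0012  0.0037 -1.    ] jawz -0.0023 F [-0.9 -1.   0.2] gap 0.0856 q [-0.55 -0.12  1.86  0.    1.4   1.64]
[[ 0.     0.956  0.292 -0.073]
 [-0.001 -0.292  0.956 -0.142]
 [ 1.    -0.001  0.001  0.   ]
 [ 0.     0.     0.     1.   ]] 65.70646984690485 278.1136284782518 207.67157253810035
```

View pics/w1.png

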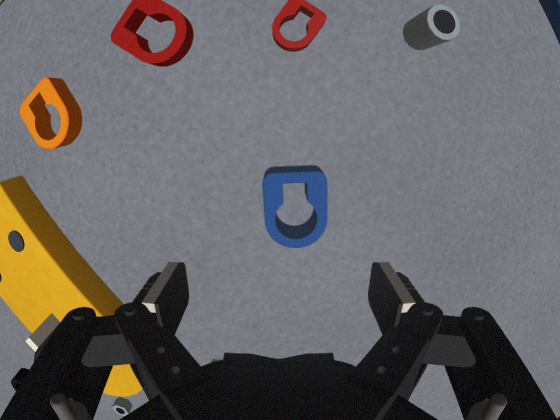

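The wrist view shows the blue spacer at (295,205), keyway up, with the jaws squared to it. I'll refine its pose from this view.

```bash
cat > wr.py <<'E'
from meas import *
def wray(c,o,uv,h):
    uv=np.atleast_2d(uv).astype(float); f=210/np.tan(np.radians(c['fovy'])/2)
    d=uv-[c['cx'],c['cy']]; r=np.linalg.norm(d,axis=1)+1e-9; t=r/f
    D=np.c_[d*(np.sin(t)/r)[:,None],np.cos(t)]
    T=np.eye(4); T[:3,:3]=R.from_rotvec(o['tcp_rot']).as_matrix(); T[:3,3]=o['tool_pos']; T=T@c['mount']
    D=D@T[:3,:3].T; return T[:3,3]+D*((h-T[2,3])/D[:,2])[:,None], T
def wz(c,T):  # world height of each pixel
    f=210/np.tan(np.radians(c['fovy'])/2); v,u=np.mgrid[0:420,0:560]; x=u-c['cx']; y=v-c['cy']; r=np.hypot(x,y)+1e-9; t=r/f
    z=c['z_map']; P=np.stack([x/r*np.tan(t)*z,y/r*np.tan(t)*z,z],-1); return P@T[:3,:3].T+T[:3,3]
def wpart(c,o,m,box,h,hint):
    _,T=wray(c,o,[[280,210]],h); Z=wz(c,T)[...,2]
    x0,y0,x1,y1=box; k=np.zeros((420,560),np.uint8); k[y0:y1,x0:x1]=(m&(abs(Z-h)<.006))[y0:y1,x0:x1]*255
    cs,_=cv2.findContours(k,cv2.RETR_EXTERNAL,cv2.CHAIN_APPROX_NONE); q=max(cs,key=cv2.contourArea)
    P=wray(c,o,q[:,0,:],h)[0][:,:2]*1000; r=cv2.minAreaRect(P.astype(np.float32))
    a=r[2] if r[1][0]>r[1][1] else r[2]-90
    a=hint+(a-hint+90)%180-90; d=np.array([np.cos(np.radians(a)),np.sin(np.radians(a))])
    print('size',np.round(r[1],1),'yaw',round(a,1),'axis',(np.array(r[0])-6*d).round(1),'grasp+10',(np.array(r[0])+4*d).round(1), 'n',len(q)); 
E
python3 -c "
from wr import *
o=readout.get_obs(); c=dict(np.load('w.npz')); m=masks(c['image'])
wpart(c,o,m['blue'],(250,150,345,260),.03,-33); wpart(c,o,m['red'],(100,0,205,80),.024,19)"
```

```text
size [46.6 59.8] yaw -33.0 axis [ 465.2 -269.6] grasp+10 [ 473.6 -275. ] n 228
size [61.5 47.5] yaw 19.1 axis [ 642.5 -267.5] grasp+10 [ 652.  -264.2] n 198
```

Call:
step_arm([
  [1, -3.2, -13.2, -30, 0.002, 0, 0.042],
  [1, 0, 0, -30, 0, 0, 0],
  [1, 0, 0, -25, 0, 0, 0],
  [1, 0, 0, 0, 0, 0, 0],
])

```text
time: 1.65
tool_pos: [0.4729, -0.28, 0.0346]
tcp_rot: [-0.556, -1.901, 1.896]
force: [-0.7, 0.3, 1.0]
finger_gap: 0.0853
```

```bash
python3 -c "
from st import *
st()"
```

```text
t 1.65 tcp [ 472.9 -280.    34.6] jaw -122.6 approach [ 7.0e-04  2.5e-03 -1.0e+00] jawz -0.0025 F [-0.7  0.3  1. ] gap 0.0853 q [-0.58 -0.03  1.92  0.    1.25  1.56]
```

Call:
step_arm([
  [1, 1.8, 6, -16, 0.002, 0, -0.006],
  [1, 0, 0, -14, 0, 0, 0],
  [1, 0, 0, 0, 0, 0, 0],
])

```text
time: 2.02
tool_pos: [0.4753, -0.2751, 0.005]
tcp_rot: [-0.563, -1.899, 1.891]
force: [0.2, 0.5, 0.5]
finger_gap: 0.0857
```

```bash
python3 -c "
from st import *
st()"
```

```text
t 2.02 tcp [ 475.3 -275.1    5. ] jaw -123.0 approach [ 0.0029  0.0032 -1.    ] jawz -0.0042 F [0.2 0.5 0.5] gap 0.0857 q [-0.57  0.    1.94  0.    1.2   1.57]
```

Call:
step_arm([
  [0.5, 0, 0, -2, 0.003, -0.002, 0],
  [0, 0, 0, 0, 0, 0, 0],
  [0, 0, 0, 0, 0, 0, 0],
  [0, 0, 0, 0, 0, 0, 0],
  [0, 0, 0, 0, 0, 0, 0],
  [0, 0, 0, 0, 0, 0, 0],
], squeeze=40)

```text
time: 2.78
tool_pos: [0.4758, -0.2753, 0.004]
tcp_rot: [-0.565, -1.903, 1.889]
force: [0.1, -0.1, -1.7]
finger_gap: 0.0476
```

```bash
python3 -c "
from st import *
st()"
```

```text
t 2.77 tcp [ 475.8 -275.3    4. ] jaw -123.0 approach [ 0.0063  0.0055 -1.    ] jawz -0.008 F [ 0.1 -0.1 -1.7] gap 0.0476 q [-0.58  0.    1.94  0.01  1.19  1.57]
```

Call:
step_arm([
  [0, 0, 0, 15, -0.005, 0.006, 0],
  [0, 0, 0, 40, 0, 0, 0],
  [0, 0, 0, 40, 0, 0, 0.1],
  [0, 10, 45, 20, 0, 0, 0.148],
  [0, 10, 50, 0, 0, 0, 0.148],
  [0, 10, 50, 0, 0, 0, 0.148],
  [0, 9, 35, 0, 0, 0, 0.04],
  [0, 0, 0, 0, 0, 0, 0],
  [0, 0, 0, 0, 0, 0, 0],
])

```text
time: 3.9
tool_pos: [0.5154, -0.0902, 0.1325]
tcp_rot: [-0.023, 2.2, -2.211]
force: [0.1, -0.0, -1.9]
finger_gap: 0.0474
```

```bash
python3 -c "
from st import *
st()
c=imaging.capture('wrist'); np.savez('w.npz',**c); cv2.imwrite('pics/w2.png',c['image'][...,::-1])"
```

```text
t 3.9 tcp [515.4 -90.2 132.5] jaw -88.5 approach [ 0.0058 -0.005  -1.    ] jawz 0.0052 F [ 0.1 -0.  -1.9] gap 0.0474 q [-0.22 -0.18  1.89 -0.    1.42  1.33]
```

View pics/w2.png

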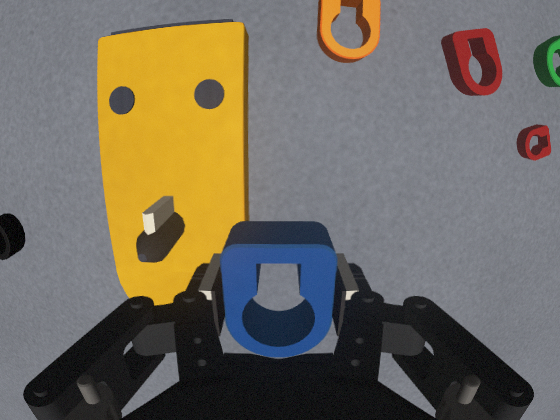

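```bash
cat > post.py <<'E'
from wr import *
def post(c,o,hold,yawhint=1,col='blue',box=(215,200,345,365)):
    _,T=wray(c,o,[[280,210]],.1); Wd=wz(c,T); h=cv2.cvtColor(c['image'],cv2.COLOR_RGB2HSV)
    wpart(c,o,masks(c['image'])[col],box,hold,yawhint)
    B=np.hypot(Wd[...,0]-.504,Wd[...,1]+.006)<.04
    w=B&(Wd[...,2]>.080)&(Wd[...,2]<.11)&(h[...,1]<60)&(h[...,2]>110)
    p=B&(Wd[...,2]>.088)&(Wd[...,2]<.11)&(h[...,2]<90)
    t=B&(Wd[...,2]>.096)&(Wd[...,2]<.11)
    for n,k in(('key',w),('taper',p),('tip',t)):
        if k.sum(): print(n,k.sum(),(np.mean(Wd[k],0)*1000).round(1),(np.ptp(Wd[k],0)*1000).round(1))
    k=((masks(c['image'])['yel'])&(abs(Wd[...,2]-.04)<.006)).astype(np.uint8)*255; cv2.imwrite('k.png',k)
    cs,_=cv2.findContours(k,cv2.RETR_EXTERNAL,cv2.CHAIN_APPROX_NONE); q=max(cs,key=cv2.contourArea)
    P=wray(c,o,q[:,0,:],.04)[0]*1000
    print('arm ext x max',P[:,0].max().round(1)); s=P[(P[:,0]>520)&(P[:,0]<640)]
    for sg in(1,-1):
        e=s[(s[:,1]+6)*sg>40]; print('edge',np.polyfit(e[:,0]-504,e[:,1],1).round(3))
E
python3 -c "
from post import *
o=readout.get_obs(); c=dict(np.load('w.npz')); post(c,o,.1585)"
```

```text
size [60.1 46.9] yaw 1.7 axis [504.6 -90.1] grasp+10 [514.6 -89.8] n 404
key 241 [519.1  -5.5  84.7] [14.5  8.7  7.6]
taper 524 [504.3  -7.5  94.3] [17.  18.1 14.4]
tip 188 [502.9  -6.1  99.2] [ 9.9 11.4  6.4]
arm ext x max 655.6
edge [1.700e-02 5.196e+01]
edge [ 1.600e-02 -6.511e+01]
```

Call:
step_arm([
  [0, -2, 30, 0, 0.005, 0.006, -0.01],
  [0, 0, 30, 0, 0, 0, 0],
  [0, 0, 20, 0, 0, 0, 0],
  [0, 0, 0, 0, 0, 0, 0],
  [0, 0, 0, 0, 0, 0, 0],
])

```text
time: 4.58
tool_pos: [0.513, -0.0132, 0.1334]
tcp_rot: [-0.008, 2.217, -2.219]
force: [0.2, 0.7, -2.0]
finger_gap: 0.0471
```

```bash
python3 -c "
from st import *
st()"
```

```text
t 4.58 tcp [513.  -13.2 133.4] jaw -89.6 approach [-3.e-04 -1.e-03 -1.e+00] jawz 0.001 F [ 0.2  0.7 -2. ] gap 0.0471 q [-0.07 -0.2   1.91 -0.    1.43  1.49]
```

Call:
step_arm([
  [0, 0.4, 6.9, -12, 0.001, 0, 0.008],
  [0, 0, 0, 0, 0, 0, 0],
  [0, 0, 0, 0, 0, 0, 0],
])

```text
time: 4.95
tool_pos: [0.5133, -0.0075, 0.1201]
tcp_rot: [-0.016, 2.215, -2.215]
force: [-0.1, 1.7, -2.0]
finger_gap: 0.0473
```

```bash
python3 -c "
from st import *
o,M=st()
c=imaging.capture('wrist'); np.savez('w.npz',**c)
s=imaging.capture('scene'); np.savez('s.npz',**s)
a=cv2.resize(c['image'][180:380,190:370],None,fx=2.2,fy=2.2); b=cv2.resize(s['image'][130:262,220:340],None,fx=3.33,fy=3.33); b=b[:a.shape[0]]
n=min(len(a),len(b)); cv2.imwrite('pics/w3.png',np.hstack([a[:n],b[:n]])[...,::-1])
from post import *
post(c,o,o['tool_pos'][2]+.026)"
```

```text
t 4.95 tcp [513.3  -7.5 120.1] jaw -89.2 approach [-1.1e-03 -1.0e-04 -1.0e+00] jawz 0.0001 F [-0.1  1.7 -2. ] gap 0.0473 q [-0.06 -0.19  1.92 -0.    1.41  1.49]
size [58.4 47. ] yaw 0.8 axis [501.5  -7.2] grasp+10 [511.5  -7.1] n 381
key 36 [525.4  -4.3  83.5] [1.5 7.  6.8]
taper 206 [501.4  -4.9  98.3] [11.3 16.  13.6]
tip 161 [501.9  -4.9 100. ] [ 7.5 10.8  6.1]
arm ext x max 655.7
edge [1.6000e-02 5.3452e+01]
edge [ 1.8000e-02 -6.2998e+01]
```

View pics/w3.png

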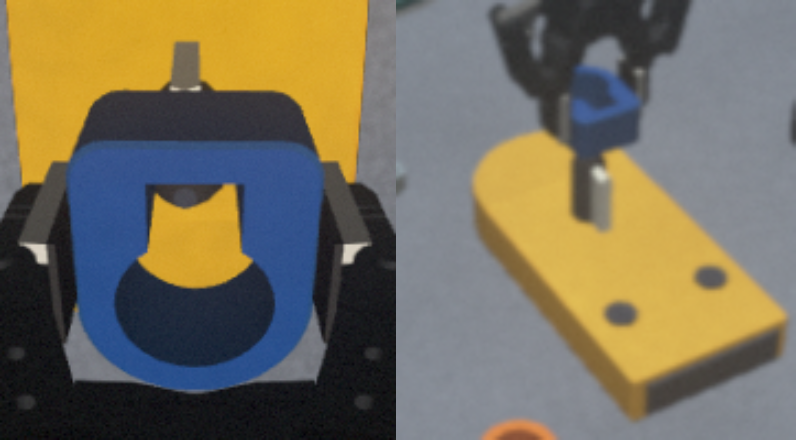

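The wrist crop shows the post tip through the keyway mouth, about 2 mm to the +y side (left) of the keyway centre. I'll shift +y and lower.

Call:
step_arm([
  [0, 0.3, 2.3, 0, 0, 0, 0.003],
  [0, 0, 0, -8, 0, 0, 0],
  [0, 0, 0, -8, 0, 0, 0],
  [0, 0, 0, -6, 0, 0, 0],
  [0, 0, 0, 0, 0, 0, 0],
])

```text
time: 5.68
tool_pos: [0.5134, -0.005, 0.0963]
tcp_rot: [-0.02, 2.214, -2.214]
force: [-0.3, 0.3, -1.0]
finger_gap: 0.0471
```

```bash
python3 -c "
from st import *
st()"
```

```text
t 5.67 tcp [513.4  -5.   96.3] jaw -89.0 approach [-1.4e-03 -1.0e-04 -1.0e+00] jawz 0.0001 F [-0.3  0.3 -1. ] gap 0.0471 q [-0.06 -0.17  1.94 -0.    1.37  1.49]
```

Call:
step_arm([
  [0, 0, 0, -6, 0, -0.001, 0],
  [0, 0, 0, -6, 0, 0, 0],
  [0, 0, 0, -6, 0, 0, 0],
  [0, 0, 0, 0, 0, 0, 0],
])

```text
time: 6.18
tool_pos: [0.5134, -0.0051, 0.0771]
tcp_rot: [-0.019, 2.213, -2.213]
force: [0.4, -0.0, -2.7]
finger_gap: 0.0473
```

```bash
python3 -c "
from st import *
st()"
```

```text
t 6.17 tcp [513.4  -5.1  77.1] jaw -89.0 approach [-2.e-04 -1.e-04 -1.e+00] jawz 0.0001 F [ 0.4 -0.  -2.7] gap 0.0473 q [-0.06 -0.15  1.96 -0.    1.33  1.49]
```

Past the key top with no contact force. Lowering to near the seat.

Call:
step_arm([
  [0, 0, 0, -9, 0, 0, 0],
  [0, 0, 0, -9, 0, 0, 0],
  [0, 0, 0, -8, 0, 0, 0],
  [0, 0, 0, -3, 0, 0, 0],
  [0, 0, 0, 0, 0, 0, 0],
])

```text
time: 6.8
tool_pos: [0.5133, -0.0051, 0.0459]
tcp_rot: [-0.019, 2.213, -2.213]
force: [0.6, 0.4, -2.4]
finger_gap: 0.0471
```

```bash
python3 -c "
from st import *
st()"
```

```text
t 6.8 tcp [513.3  -5.1  45.9] jaw -89.1 approach [-5.e-04 -1.e-04 -1.e+00] jawz 0.0001 F [ 0.6  0.4 -2.4] gap 0.0471 q [-0.06 -0.12  1.99 -0.    1.28  1.49]
```

Call:
step_arm([
  [0, 0, 0, -1.5, 0, 0, 0],
  [0, 0, 0, -1, 0, 0, 0],
  [0, 0, 0, 0, 0, 0, 0],
])

```text
time: 7.18
tool_pos: [0.5138, -0.0051, 0.0443]
tcp_rot: [-0.018, 2.213, -2.213]
force: [0.3, -0.3, -1.4]
finger_gap: 0.047
```

```bash
python3 -c "
from st import *
st()"
```

```text
t 7.17 tcp [513.8  -5.1  44.3] jaw -89.0 approach [ 6.e-04 -2.e-04 -1.e+00] jawz 0.0002 F [ 0.3 -0.3 -1.4] gap 0.047 q [-0.06 -0.12  1.99 -0.    1.27  1.49]
```

Call:
step_arm([
  [0, 0, 0, -1, 0, 0, 0],
  [0, 0, 0, 0, 0, 0, 0],
  [1, 0, 0, 0, 0, 0, 0],
  [1, 0, 0, 0, 0, 0, 0],
  [1, 0, 0, 0, 0, 0, 0],
  [1, 0, 0, 0, 0, 0, 0],
  [1, 0, 0, 30, 0, 0, 0],
  [1, 0, 0, 50, 0, 0, 0],
  [1, 0, 0, 10, 0, 0, 0],
  [1, 0, 0, 0, 0, 0, 0],
])

```text
time: 8.43
tool_pos: [0.5134, -0.0051, 0.1356]
tcp_rot: [-0.018, 2.213, -2.213]
force: [-0.4, 0.1, 0.4]
finger_gap: 0.0857
```

```bash
python3 -c "
from st import *
o,M=st()
from post import *
c=imaging.capture('wrist'); post(c,o,.07); m=masks(c['image'])['blue']
_,T=wray(c,o,[[280,210]],.1); Z=wz(c,T)[...,2]; z=Z[215:330,220:340][m[215:330,220:340]]; print(np.nanpercentile(z,[10,50,75,95]))
cv2.imwrite('pics/w4.png',c['image'][...,::-1])"
```

```text
t 8.43 tcp [513.4  -5.1 135.6] jaw -89.0 approach [ 1.e-04 -2.e-04 -1.e+00] jawz 0.0002 F [-0.4  0.1  0.4] gap 0.0857 q [-0.06 -0.2   1.9  -0.    1.44  1.49]
size [49.7 45.6] yaw 1.0 axis [498.   -4.7] grasp+10 [508.   -4.5] n 389
key 257 [518.9  -4.6  85.1] [14.5  7.8  7.6]
taper 628 [504.5  -4.8  94.3] [17.8 19.7 14.7]
tip 231 [503.   -4.8  99.2] [10.  10.5  6.7]
arm ext x max 655.6
edge [1.6000e-02 5.3614e+01]
edge [ 1.700e-02 -6.299e+01]
[0.06833193 0.06913291 0.06954942 0.07014194]
```

View pics/w4.png

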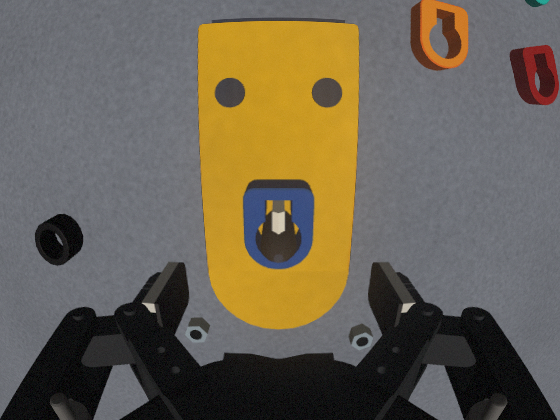

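The spacer is seated over the post with the key in its keyway, at (279,228), and its top is level at z≈69–70 mm. Going to the red collar.

Call:
step_arm([
  [1, 23, -43, 5, 0, 0, 0.052],
  [1, 23, -43, 0, 0, 0, 0.052],
  [1, 23, -43, 0, 0, 0, 0.052],
  [1, 23, -43, -10, 0, 0, 0.052],
  [1, 23, -43, -10, 0, 0, 0.052],
  [1, 20, -35, 0, 0, 0, 0.052],
  [1, 0, 0, 0, 0, 0, 0],
  [1, 0, 0, 0, 0, 0, 0],
])

```text
time: 9.48
tool_pos: [0.6477, -0.2617, 0.105]
tcp_rot: [-0.365, 2.05, -2.035]
force: [-0.1, -1.6, -0.0]
finger_gap: 0.0856
```

```bash
python3 -c "
from st import *
o,M=st()
from wr import *
c=imaging.capture('wrist'); m=masks(c['image']); wpart(c,o,m['red'],(200,120,380,290),.024,19)
cv2.imwrite('pics/w5.png',c['image'][...,::-1])"
```

```text
t 9.47 tcp [ 647.7 -261.7  105. ] jaw -70.5 approach [-0.0148  0.0048 -0.9999] jawz -0.0095 F [-0.1 -1.6 -0. ] gap 0.0856 q [-0.42  0.23  1.52 -0.    1.41  0.81]
size [59.9 47.2] yaw 19.6 axis [ 645.6 -265.1] grasp+10 [ 655.  -261.8] n 239
```

View pics/w5.png

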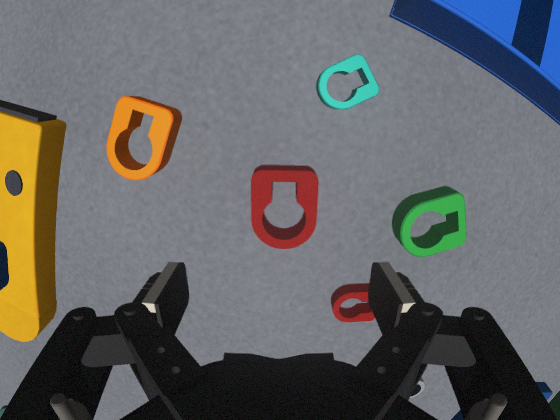

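The collar at (285,207) is squared to the jaws, with the decoys clear of the fingers. Descending.

Call:
step_arm([
  [1, 7, -0.5, -25, -0.005, -0.015, -0.005],
  [1, 0, 0, -25, 0, 0, 0],
  [1, 0, 0, -22, 0, 0, 0],
  [1, 0, 0, 0, 0, 0, 0],
])

```text
time: 10.02
tool_pos: [0.654, -0.2587, 0.0315]
tcp_rot: [-0.345, 2.037, -2.039]
force: [0.1, 0.6, -0.8]
finger_gap: 0.085
```

```bash
python3 -c "
from st import *
st()"
```

```text
t 10.03 tcp [ 654.  -258.7   31.5] jaw -70.7 approach [ 1.6e-03 -5.0e-04 -1.0e+00] jawz 0.001 F [ 0.1  0.6 -0.8] gap 0.085 q [-0.41  0.29  1.57  0.    1.28  0.82]
```

Call:
step_arm([
  [1, 1, -3.5, -14, 0, 0.001, 0],
  [1, 0, 0, -12.5, 0, 0, 0],
  [1, 0, 0, 0, 0, 0, 0],
  [0.5, 0, 0, 0, 0, 0, 0],
  [0, 0, 0, 0, 0, 0, 0],
  [0, 0, 0, 0, 0, 0, 0],
  [0, 0, 0, 0, 0, 0, 0],
  [0, 0, 0, 0, 0, 0, 0],
], squeeze=40)

```text
time: 11.02
tool_pos: [0.6562, -0.2627, 0.0063]
tcp_rot: [-0.343, 2.034, -2.04]
force: [-0.1, 0.5, -1.4]
finger_gap: 0.0469
```

```bash
python3 -c "
from st import *
st()"
```

```text
t 11.03 tcp [ 656.2 -262.7    6.3] jaw -70.7 approach [ 0.0039 -0.002  -1.    ] jawz 0.0032 F [-0.1  0.5 -1.4] gap 0.0469 q [-0.42  0.32  1.58 -0.    1.24  0.82]
```

Call:
step_arm([
  [0, 0, 0, 15, 0.001, 0.002, 0],
  [0, 0, 0, 45, 0, 0, 0],
  [0, 0, 0, 45, 0, 0, 0],
  [0, -23, 42, 25, 0, 0, -0.053],
  [0, -23, 42, 0, 0, 0, -0.053],
  [0, -23, 42, 0, 0, 0, -0.053],
  [0, -23, 42, 0, 0, 0, -0.053],
  [0, -23, 42, 0, 0, 0, -0.053],
  [0, -20, 30, 0, 0, 0, -0.053],
  [0, 0, 0, 0, 0, 0, 0],
  [0, 0, 0, 0, 0, 0, 0],
])

```text
time: 12.4
tool_pos: [0.5167, -0.0164, 0.1521]
tcp_rot: [0.003, 2.209, -2.215]
force: [0.0, -0.7, -1.3]
finger_gap: 0.047
```

```bash
python3 -c "
from st import *
o,M=st()
from post import *
c=imaging.capture('wrist'); post(c,o,o['tool_pos'][2]+.0177,1,'red',(200,180,360,400))"
```

```text
t 12.4 tcp [516.7 -16.4 152.1] jaw -89.5 approach [ 0.0115 -0.0027 -0.9999] jawz 0.0028 F [ 0.  -0.7 -1.3] gap 0.047 q [-0.08 -0.21  1.88 -0.    1.45  1.48]
size [47.7 60.3] yaw -1.1 axis [506.5 -15.5] grasp+10 [516.5 -15.7] n 386
key 105 [523.7  -4.7  84.4] [5.7 7.6 7.6]
taper 38 [498.3  -7.8  97.5] [ 7.9  7.  14.1]
tip 32 [500.1  -6.8 100.4] [4.3 4.5 5.5]
arm ext x max 655.8
edge [1.8000e-02 5.3257e+01]
edge [ 1.8000e-02 -6.3245e+01]
```

Call:
step_arm([
  [0, -3.3, 11.3, -10, 0.003, 0.011, 0.03],
  [0, 0, 0, -12, 0, 0, 0],
  [0, 0, 0, 0, 0, 0, 0],
  [0, 0, 0, 0, 0, 0, 0],
])

```text
time: 12.95
tool_pos: [0.5136, -0.0057, 0.1275]
tcp_rot: [-0.046, 2.204, -2.202]
force: [-0.1, -0.2, -0.5]
finger_gap: 0.0466
```

```bash
python3 -c "
from st import *
o,M=st()
from post import *
c=imaging.capture('wrist'); post(c,o,o['tool_pos'][2]+.0177,1,'red',(200,180,360,400))
a=cv2.resize(c['image'][180:400,190:370],None,fx=2.2,fy=2.2); cv2.imwrite('pics/w6.png',a[...,::-1])"
```

```text
t 12.95 tcp [513.6  -5.7 127.5] jaw -87.8 approach [-2.6e-03  9.0e-04 -1.0e+00] jawz -0.001 F [-0.1 -0.2 -0.5] gap 0.0466 q [-0.06 -0.19  1.91  0.    1.43  1.47]
size [61.  47.5] yaw 1.0 axis [503.6  -5.2] grasp+10 [513.6  -5. ] n 398
key 33 [525.5  -4.5  83.4] [1.3 7.3 6.5]
taper 385 [502.5  -4.6  96.6] [12.5 19.1 14.5]
tip 236 [503.   -4.9  99.2] [ 9.3 11.3  6.6]
arm ext x max 655.7
edge [1.7000e-02 5.3552e+01]
edge [ 1.5000e-02 -6.2836e+01]
```

View pics/w6.png

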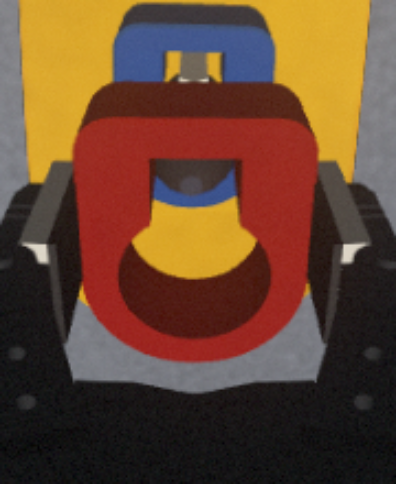

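The post tip lies on the keyway's centreline, at (192,185) against 195. Lowering with a 1 mm shift towards -x.

Call:
step_arm([
  [0, -1.2, 0.5, -6, 0, -0.002, 0],
  [0, 0, 0, -8, 0, 0, 0],
  [0, 0, 0, -8, 0, 0, 0],
  [0, 0, 0, -6, 0, 0, 0],
  [0, 0, 0, 0, 0, 0, 0],
])

```text
time: 13.62
tool_pos: [0.5122, -0.0054, 0.0974]
tcp_rot: [-0.043, 2.203, -2.201]
force: [0.1, -0.2, -0.9]
finger_gap: 0.0467
```

```bash
python3 -c "
from st import *
st()"
```

```text
t 13.62 tcp [512.2  -5.4  97.4] jaw -87.8 approach [-5.e-04  8.e-04 -1.e+00] jawz -0.0008 F [ 0.1 -0.2 -0.9] gap 0.0467 q [-0.06 -0.17  1.95  0.    1.37  1.47]
```

Call:
step_arm([
  [0, 0, 0, -6, 0, 0, 0],
  [0, 0, 0, -6, 0, 0, 0],
  [0, 0, 0, -5, 0, 0, 0],
  [0, 0, 0, -2, 0, 0, 0],
  [0, 0, 0, 0, 0, 0, 0],
])

```text
time: 14.25
tool_pos: [0.5123, -0.0054, 0.0773]
tcp_rot: [-0.043, 2.203, -2.201]
force: [0.7, 0.2, -1.0]
finger_gap: 0.0471
```

```bash
python3 -c "
from st import *
st()"
```

```text
t 14.25 tcp [512.3  -5.4  77.3] jaw -87.8 approach [-2.e-04  8.e-04 -1.e+00] jawz -0.0008 F [ 0.7  0.2 -1. ] gap 0.0471 q [-0.06 -0.16  1.97  0.    1.33  1.47]
```

Call:
step_arm([
  [0, 0, 0, -1, 0, 0, 0],
  [0, 0, 0, -1, 0, 0, 0],
  [0, 0, 0, 0, 0, 0, 0],
])

```text
time: 14.62
tool_pos: [0.5127, -0.0054, 0.0763]
tcp_rot: [-0.041, 2.202, -2.201]
force: [0.8, 0.3, -0.8]
finger_gap: 0.0469
```

```bash
python3 -c "
from st import *
st()"
```

```text
t 14.62 tcp [512.7  -5.4  76.3] jaw -87.8 approach [ 9.e-04  6.e-04 -1.e+00] jawz -0.0005 F [ 0.8  0.3 -0.8] gap 0.0469 q [-0.06 -0.16  1.97  0.    1.33  1.47]
```

Call:
step_arm([
  [0, 0, 0, -0.7, 0, -0.001, 0],
  [0, 0, 0, 0, 0, 0, 0],
  [1, 0, 0, 0, 0, 0, 0],
  [1, 0, 0, 0, 0, 0, 0],
  [1, 0, 0, 0, 0, 0, 0],
  [1, 0, 0, 0, 0, 0, 0],
  [1, 0, 0, 20, 0, 0, 0],
  [1, 0, 0, 40, 0, 0, 0],
  [1, 0, 0, 20, 0, 0, 0],
  [1, 0, 0, 0, 0, 0, 0],
])

```text
time: 15.88
tool_pos: [0.5129, -0.0055, 0.1624]
tcp_rot: [-0.037, 2.2, -2.199]
force: [0.7, 0.7, -0.3]
finger_gap: 0.0855
```

```bash
python3 -c "
from st import *
o,M=st()
from wr import *
c=imaging.capture('wrist'); m=masks(c['image'])['red']
_,T=wray(c,o,[[280,210]],.1); W=wz(c,T); k=m&(np.hypot(W[...,0]-.504,W[...,1]+.006)<.06)&(W[...,2]>.088); P=W[k]
A=np.c_[P[:,:2]-P[:,:2].mean(0),np.ones(len(P))]; print(len(P),'plane',np.linalg.lstsq(A,P[:,2],rcond=None)[0].round(4))
wpart(c,o,m,(180,120,380,320),.094,1)
s=imaging.capture('scene')
a=cv2.resize(c['image'][120:320,180:380],None,fx=2,fy=2); b=cv2.resize(s['image'][130:263,220:345],None,fx=3,fy=3.01)[:400]
n=min(len(a),len(b)); cv2.imwrite('pics/w7.png',np.hstack([a[:n],b[:n]])[...,::-1])"
```

```text
t 15.88 tcp [512.9  -5.5 162.4] jaw -87.8 approach [ 4.7e-03  4.0e-04 -1.0e+00] jawz -0.0002 F [ 0.7  0.7 -0.3] gap 0.0855 q [-0.06 -0.22  1.88  0.    1.48  1.47]
2666 plane [-0.0014 -0.0021  0.0931]
size [57.6 46.5] yaw 2.2 axis [502.   -5.3] grasp+10 [512.   -4.9] n 268
```

View pics/w7.png

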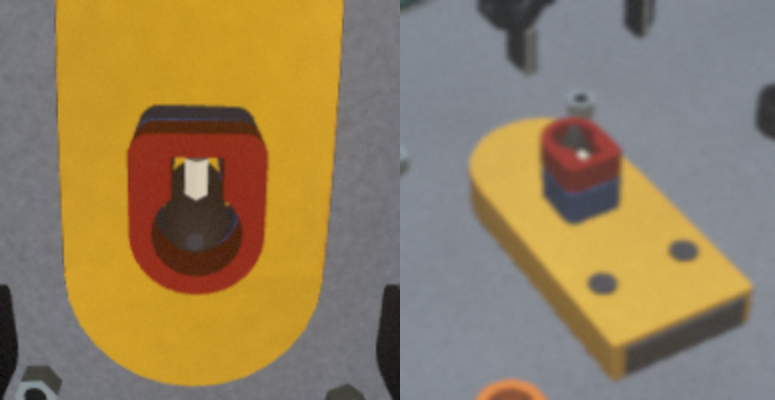

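The red collar lies level on the blue spacer, key inside the keyway, with its top at 93 mm (94 expected) and no tilt. The gripper is clear, so I'm handing in.

```bash
python3 -c "
from h import *
print(ticket.hand_in())"
```

```text
the job is handed in; nothing more can be done
None
```

The blue spacer is on the post and flat on the yellow arm, and the red collar sits flat on top of it. I handed the job in at about 16 s of the 58 s allowed.

- **Fit:** both keyways are over the white key. The collar is the larger of the two red parts, and I never touched the plain black ring.
- **Heights:** the spacer's top measured about 69–70 mm (70 expected). The collar's top measured about 93 mm (94 expected), with a fitted tilt under 0.2°.
- **Forces:** no reading I took exceeded about 3 N on the wrist. At the end the gripper was open and well above the parts, touching nothing.
- **Disagreements:** the top and wrist cameras differed by 2–4 mm on where the parts lay. I aligned from the wrist view, and both parts went down without side force.

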